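# Change over two slide-tray test stations

### The job

Hook a fingertip behind the orange lip of the slide tray that carries the puck and draw that tray fully out to its stop, and push the other, empty tray fully home against its blue block (either order). Work gently with the fingertips alone: grip and lift nothing, do not force the trays against their ends, do not touch the puck on the tray, and leave the loose things on the bench where they are.

Things in the scene. Friction and masses are not known exactly. Their poses are not given: they have to be found in the camera images.
- full_station_tray (a joint): Slide of the tray that carries the puck (in m): 0 = fully home at the blue rear block, 0.060 = drawn fully out against its stop (0.053 and more counts as fully out). It runs straight along the station's own -x (towards the robot side), takes 2 to 3 N to move and stays where it is left. Both ends of the travel are hard stops: do not press on the lip there with more than about 25 N.
- empty_station_tray (a joint): Slide of the empty tray (in m), of the same kind: 0 = fully home, 0.060 = fully out; 0.005 and less counts as fully home. It starts partly or fully out.
- full_station: Test station whose tray carries the puck, fixed to the bench: an aluminium base plate 170 x 106 mm with two dark rails (tops 28 mm above the bench) and a blue rear block 54 mm high. Origin: centre of the underside of the base plate. Its x axis runs along the rails from the open front to the blue block, z is up. The grey tray between the rails is 82 mm wide, its floor's top is 16 mm above the bench. At its front end stands an orange upright lip.
- empty_station: The other test station, of the same make and sizes, with an empty tray. Origin and axes as for full_station. Either station may stand at the left or the right.
- full_station_lip (a point): Middle of the top edge of the orange lip on the tray with the puck; moves with the tray. The lip is an upright plate 8 mm thick along the rails (4 mm either side of this point), 82 mm wide across them, its top 42 mm above the bench and 26 mm above the tray floor. Axes as the station's. Behind it (station +x) the tray floor is free for 54 mm, as far as a 5 mm high rim round the puck's pocket.
- empty_station_lip (a point): The same point on the empty tray; moves with the tray. In front of the lip (station -x) there is open bench.
- puck_mid (a point): Centre, half-way up, of the puck that sits loose in the tray pocket: a round black-capped puck 46 mm across with a light body on a white-rimmed square base 69 x 69 mm, 34 mm high in all. Its top is 50 mm above the bench; its base's near edge is 59 mm behind the back of the lip.
- bench_puck: All-black puck on a square base 69 x 69 x 34 mm, loose on the bench between the stations, nearer the robot; leave it alone. Origin: centre of its underside.
- bottle: Small white dropper bottle with a red nozzle, 36 mm across, 107 mm high, standing loose on the bench between the stations at the back; leave it alone. Origin: centre of its underside.
- screwdriver: Blue screwdriver, 186 mm long, 22 mm thick, loose on the bench near the robot's edge, lying roughly along y; leave it alone. Origin: middle of its underside.
There are look-alikes about, which are no part of the job. Leave any purple look-alike of the part that bears puck_mid alone.

How it is judged:
By the outcome, as a careful person would: the job done as asked, in the order asked, and still so for the second after the job is handed in, with the robot touching nothing.
It also fails if it takes over 48 s, if anything falls off the work surface, if the arm or the gripper's body presses on something with over 40 N, if the wrist force passes 120 N, or if a joint passes its speed limit or range.

### The arm

A 7-joint arm with a two-finger parallel gripper is mounted at the origin on a cart in front of the work surface, level with it; the furniture and walls round the work are solid. World frame = base frame: x ahead of the robot, y to its left, z up, the work surface at z = 0. Lengths are in m, angles in rad, forces in N, time in s.
With the tool pointing down it reaches from about 0.4 to 0.85 m from the base axis. Payload 6.9 kg.
Tool frame: the origin (TCP) lies midway between the tips of the shut fingers; the grasp point (between the pads) lies behind it (ctrl.pinch_z is the z of the grasp point in the tool frame, in m); z points along the fingers, y is the line along which they close (so a half turn about z gives the same grasp; the last joint's range is limited). The gripper opens to 85 mm and grips with 20 to 120 N. Pads are 22 mm wide; open, the fingers measure 114 mm over their backs; the gripper's body (76 mm by 85 mm) begins 54 mm behind the grasp point. The pads swing forward as they close: fully open they stand 13 mm farther back than shut.
Start: joints at [-1.117, 0.507, -0.238, 1.5, 0.126, 1.149, -0.155], TCP at [0.214, 0.587, 0.231] pointing down, gripper open.
Joint ranges: [-3.08, 3.08], [-0.24, 2.05], [-1.43, 1.35], [0, 2.5], [-1.52, 4.66], [0.17, 1.96], [-2.89, 2.89]. Speed limits (rad/s): [2.39, 2.39, 3.14, 3.14, 3.14, 3.14, 3.14].

### API

Orientations are given as a unit quaternion [w, x, y, z].
In Python, from station import ctrl, get_state, vision, ticket, models gives the robot as it stands. Calls block until the motion is done:
- ctrl.movep(position, orientation): joint-space move of the TCP to a pose.
- ctrl.movel(position, frame=None, max_speed=0.15): straight line of the TCP; frame=None keeps the orientation; max_speed is the mean speed in m/s.
- ctrl.set_joints(angles): joint-space move.
- ctrl.ungrasp() and ctrl.close_gripper(force=None): open the fingers fully, or close them until they stop; force is the grip in N (None keeps the last).
- ctrl.pause(seconds).
- ctrl.ik(position, orientation): joint angles nearest the present ones, or None.
- get_state(): the state.
- vision.grab_frame(name): name is "side" or "top"; returns (picture, depth): 384x512x3 uint8, blue, green, red; 384x512 float32, m along the optical axis (not along the pixel's ray), 0 where there is no reading.
- vision.camera_info(name): a dict with "mtx" (3x3 intrinsics, pixels), "R" (3x3) and "t" (3): a world point X has camera coordinates R X + t. Camera axes: x right, y down, z forward; pixel columns grow to the right and rows downward; lengths in m; the calibration is good to about 2 mm. A picture is of the moment at which its call begins. camera_info takes no time and is no camera call.
A pose or a line that the arm cannot do raises ctrl.Unreachable and nothing moves.
- ticket.close_job(): hands the job in; it is judged then, once.
Trained networks look in the newest picture that a camera, given by its name, has taken for a name from the list of things; names that differ only in an ending like _2 or _b are one class to them, and where a whole thing is asked for, a point or a joint stands for the part that bears it (a point fixed in the world has none). Each returns a list of dicts, best first, with "p" (0 to 1); they miss things now and then, are a little off and sometimes report something else, mostly with a low value. They report only what shows in the picture. A call takes as long as a camera call. They do not tell look-alikes from the thing itself.
- models.recognise(camera, target): "point" ([column, row] in pixels, amid what is visible of it).
- models.masks_of(camera, target): "mask" (384x512 bool, what is visible of it) and "point" ([column, row] in pixels, amid what is visible of it).
The state is a dict: "time": time; "qpos": joint angles; "qd": joint speeds; "tau": joint torques, N m; "tcp_pos": TCP position; "eef_rot": TCP orientation; "contact_force": force on the tool from outside, world axes, zero at the start; "wrist_torque": the same for the moment, N m; "width": finger opening in m; "gripper_force": force on a finger pad.
Only numpy, scipy, OpenCV 4.12 (cv2) and the standard library are available. Lean on these libraries where they do the work, as an engineer would, in place of code of your own. Each camera call takes 0.05 s, during which the arm holds its last target. There are 200 camera calls.

## Working session

There is one attempt and no reset: what is moved stays moved. The work goes in short steps, each a Python script; the robot and the scene stay as the last script left them, time stands still between calls to the robot, and variables do not carry over. Pictures are saved under pics/ and viewed, at most 10 in all, crops included, and the job is handed in when it is done.

```bash
mkdir -p pics; python3 - <<'E'
from station import ctrl,get_state,vision,models
import cv2,numpy as np
ims=[]
for c in("top","side"):
    im,d=vision.grab_frame(c); np.savez(f"{c}.npz",im=im,d=d); cv2.imwrite(f"pics/{c}0.png",im)
    for n in("full_station_lip","empty_station_lip","puck_mid","full_station","empty_station"):
        print(c,n,[(np.round(r["point"]),round(r["p"],2)) for r in models.recognise(c,n)])
    i=vision.camera_info(c);print(-i["R"].T@i["t"],i["R"][2])
s=get_state();print(s["time"],s["tcp_pos"],s["eef_rot"],ctrl.pinch_z)
E
```

```text
top full_station_lip [(array([296., 168.]), 0.95), (array([220., 245.]), 0.27)]
top empty_station_lip [(array([158., 204.]), 0.96)]
top puck_mid [(array([299., 151.]), 0.76), (array([349., 215.]), 0.72)]
top full_station [(array([296., 162.]), 0.72)]
top empty_station [(array([155., 184.]), 0.77)]
[0.29423847 0.01298486 1.07714982] [ 0.20432389 -0.0103033  -0.97884911]
side full_station_lip [(array([258., 171.]), 0.96), (array([244., 170.]), 0.66), (array([311., 244.]), 0.5), (array([283., 234.]), 0.47), (array([245., 288.]), 0.44)]
side empty_station_lip [(array([246., 286.]), 0.86)]
side puck_mid [(array([234., 165.]), 0.97), (array([306., 155.]), 0.77)]
side full_station [(array([243., 171.]), 0.67)]
side empty_station [(array([214., 286.]), 0.62)]
[0.37372485 0.67384015 0.6759013 ] [ 0.166899   -0.72500864 -0.66821194]
0.6 [0.21362186 0.5873664  0.23129495] [5.77926892e-06 1.73500138e-01 9.84833845e-01 4.92997149e-06] -0.0187
```

View pics/top0.png

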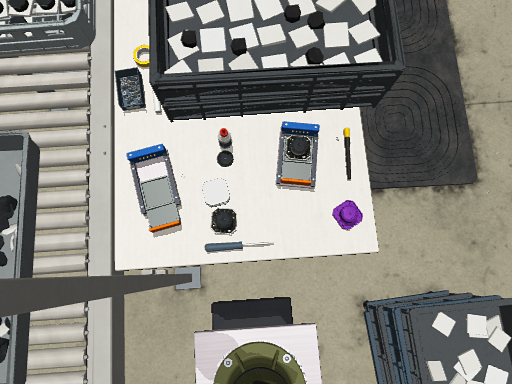

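View pics/side0.png

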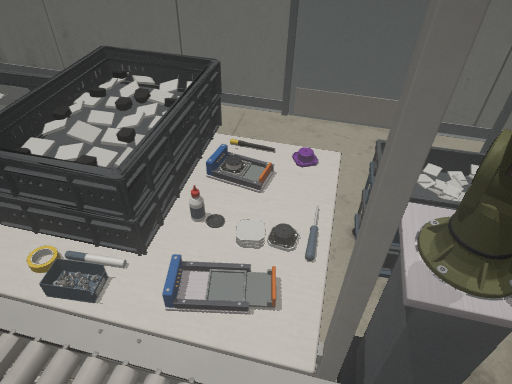

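The top view shows the puck's tray at the right, with its lip at (296,181) and its puck at (299,148). The empty tray is at the left, drawn out, with its lip at (165,226). There is a purple look-alike at (348,214) and an all-black bench puck at (224,221). The station at (298,155) fits as the full one, because its black-capped puck sits in the tray pocket. I'll confirm that in a crop and measure.

```bash
cat > h.py <<'E'
from station import ctrl,get_state,vision,models
import cv2,numpy as np
def measure(c,im,d):
    i=vision.camera_info(c);K,R,t=i["mtx"],i["R"],i["t"]
    hsv=cv2.cvtColor(im,cv2.COLOR_BGR2HSV)
    v,u=np.mgrid[:384,:512]
    P=(np.stack([(u-K[0,2])/K[0,0],(v-K[1,2])/K[1,1],np.ones_like(u)],-1)*d[...,None]-t)@R
    out={}
    for n,lo,hi in(("orange",(5,150,120),(18,255,255)),("blue",(100,150,60),(120,255,255))):
        m=cv2.inRange(hsv,lo,hi)
        k,l,st,ce=cv2.connectedComponentsWithStats(m)
        for j in range(1,k):
            if st[j,4]<25: continue
            q=P[(l==j)&(d>0)]
            q=q[q[:,2]>np.percentile(q[:,2],90)-.008] # top face
            if len(q)<5: continue
            (cx,cy),(w,h),a=cv2.minAreaRect((q[:,:2]*1000).astype(np.float32))
            b=np.linalg.svd(q[:,:2]-q[:,:2].mean(0),full_matrices=False)[2][0]
            out.setdefault(n,[]).append((cx/1000,cy/1000,np.median(q[:,2])))
            print(c,n,np.round(ce[j]),st[j,4],"top ctr",np.round([cx,cy,1000*np.median(q[:,2])],1),"size",round(w),round(h),"dir",np.round(np.degrees(np.arctan2(b[1],b[0])),1))
    return out
E
python3 - <<'E'
from h import *
for c in("top","side"):
    z=np.load(c+".npz"); measure(c,z["im"],z["d"])
im=np.load("top.npz")["im"]; im2=np.load("side.npz")["im"]
cv2.imwrite("pics/crop.png",np.hstack([cv2.resize(im[112:202,255:345],(400,400),interpolation=2),cv2.resize(im2[130:200,195:285],(400,311),interpolation=2).copy() if 0 else cv2.resize(im2[125:205,200:280],(400,400),interpolation=2)]))
E
```

```text
top orange [296. 180.] 83 top ctr [ 524.4 -137.5   40.1] size 81 8 dir 80.5
top orange [163. 226.] 83 top ctr [426.4 220.9  41.1] size 7 78 dir -78.0
top blue [300. 126.] 220 top ctr [ 672.7 -161.1   52.5] size 99 20 dir -99.2
top blue [145. 151.] 237 top ctr [629.8 263.1  53.3] size 20 100 dir 101.5
side orange [265. 170.] 36 top ctr [ 523.7 -134.5   40.9] size 75 6 dir -99.5
side orange [273. 283.] 98 top ctr [426.7 221.4  40.7] size 6 78 dir 101.9
```

View pics/crop.png

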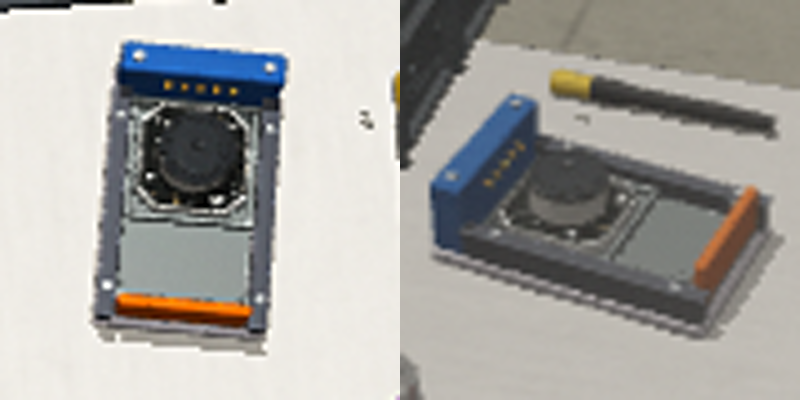

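The crop confirms it: the right station's tray carries the puck and is home. The top view also shows a vertical post near (188,278), between the robot and the left station, so I'll locate it before moving.

```bash
python3 - <<'E'
from h import *
for c in("top","side"):
    z=np.load(c+".npz");d=z["d"];i=vision.camera_info(c);K,R,t=i["mtx"],i["R"],i["t"]
    v,u=np.mgrid[:384,:512]
    P=(np.stack([(u-K[0,2])/K[0,0],(v-K[1,2])/K[1,1],np.ones_like(u)],-1)*d[...,None]-t)@R
    pts=[(188,278),(178,280),(195,270),(150,285),(100,287),(50,288),(10,290),(260,310),(256,325),(255,340),(256,370),(275,100)] if c=="top" else [(340,350),(360,270),(370,230),(385,200),(400,140),(420,80),(440,20),(460,220),(490,200),(505,160),(450,250)]
    for a in pts: print(c,a,np.round(P[a[1],a[0]],3))
    # points in volume near the post
    m=(d>0)&(P[...,0]>.1)&(P[...,0]<.6)&(P[...,1]>.02)&(P[...,1]<.6)&(P[...,2]>.12)
    q=P[m]
    for zl in np.arange(.1,1.1,.1):
        w=q[(q[:,2]>zl)&(q[:,2]<zl+.1)]
        if len(w)>3: print("z",round(zl,1),len(w),np.round(w.min(0),3),np.round(w.max(0),3))
# candidate configs
s=get_state();q0=np.array(s["qpos"])
for n,L,a in(("empty",(.4265,.221),11.7),("full",(.524,-.137),-9.)):
    for f in(180,0):
        ph=np.radians(a+f);qq=[0,np.cos(ph/2),np.sin(ph/2),0]
        e=np.array([np.cos(np.radians(a)),np.sin(np.radians(a))]);o=-.04 if n=="empty" else .03
        for zz in(.15,.025):
            r=ctrl.ik([*(np.array(L)+o*e),zz],qq); print(n,f,zz,None if r is None else np.round(r,2))
E
```

```text
top (188, 278) [ 0.283  0.274 -0.734]
top (178, 280) [ 0.28   0.273 -0.459]
top (195, 270) [ 0.317  0.255 -0.839]
top (150, 285) [ 0.276  0.271 -0.007]
top (100, 287) [0.285 0.271 0.363]
top (50, 288) [0.29  0.271 0.544]
top (10, 290) [0.292 0.271 0.634]
top (260, 310) [ 0.122 -0.037 -0.758]
top (256, 325) [ 0.109 -0.008 -0.37 ]
top (255, 340) [ 0.12   0.002 -0.002]
top (256, 370) [0.068 0.006 0.086]
top (275, 100) [ 0.731 -0.094  0.1  ]
z 0.1 181 [0.265 0.27  0.12 ] [0.304 0.274 0.2  ]
z 0.2 311 [0.265 0.27  0.2  ] [0.305 0.274 0.3  ]
z 0.3 449 [0.265 0.27  0.3  ] [0.304 0.274 0.4  ]
z 0.4 711 [0.265 0.269 0.4  ] [0.305 0.274 0.5  ]
z 0.5 1211 [0.265 0.269 0.5  ] [0.305 0.274 0.6  ]
z 0.6 994 [0.265 0.269 0.6  ] [0.305 0.273 0.654]
side (340, 350) [ 0.279  0.31  -0.002]
side (360, 270) [0.292 0.31  0.238]
side (370, 230) [0.297 0.309 0.32 ]
side (385, 200) [0.292 0.311 0.377]
side (400, 140) [0.298 0.31  0.461]
side (420, 80) [0.298 0.311 0.527]
side (440, 20) [0.298 0.31  0.58 ]
side (460, 220) [0.065 0.018 0.116]
side (490, 200) [0.037 0.026 0.187]
side (505, 160) [0.069 0.062 0.305]
side (450, 250) [0.063 0.042 0.044]
z 0.1 881 [0.265 0.273 0.12 ] [0.305 0.312 0.2  ]
z 0.2 1513 [0.265 0.273 0.2  ] [0.305 0.312 0.3  ]
z 0.3 2267 [0.265 0.273 0.3  ] [0.305 0.312 0.4  ]
z 0.4 3625 [0.265 0.272 0.4  ] [0.305 0.312 0.5  ]
z 0.5 5941 [0.264 0.271 0.5  ] [0.305 0.313 0.598]
empty 180 0.15 [-0.35  0.33 -0.28  2.08  0.13  0.75  1.07]
empty 180 0.025 [-0.39  0.55 -0.24  2.21  0.32  0.41  0.88]
empty 0 0.15 [-0.88  0.35  0.44  2.08 -0.22  0.75 -1.67]
empty 0 0.025 [-0.73  0.56  0.25  2.22 -0.34  0.4  -1.57]
full 180 0.15 [ 0.11  0.5   0.14  1.76 -0.09  0.88  1.71]
full 180 0.025 [ 0.25  0.66 -0.06  1.88  0.07  0.6   1.56]
full 0 0.15 [-0.19  0.58  0.65  1.77 -0.42  0.94 -1.1 ]
full 0 0.025 [-0.08  0.72  0.47  1.88 -0.5   0.66 -1.04]
```

The post is a 40 mm square at x 0.265–0.305, y 0.271–0.312 and it is tall. It stands between the arm (azimuth 70°) and both stations, so I must fold the arm in to swing past it. I'll fit a kinematic model from `ctrl.ik` to plan that.

```bash
cat > fk.py <<'E'
import numpy as np
from scipy.spatial.transform import Rotation as Ro
AX="zyzyzyz"
def rots(q,s):
    R=np.eye(3);out=[R]
    for a,x,g in zip(AX,q,s):
        R=R@Ro.from_euler(a,g*x).as_matrix();out.append(R)
    return out
E
python3 - <<'E'
from h import *; from fk import *; import itertools
rng=np.random.default_rng(1);S=[]
s=get_state();S.append((np.array(s["qpos"]),s["tcp_pos"],s["eef_rot"]))
while len(S)<120:
    a=rng.uniform(-1.5,1.5);r=rng.uniform(.3,.75);p=[r*np.cos(a),r*np.sin(a),rng.uniform(.05,.5)]
    q=(Ro.from_rotvec(rng.normal(0,.3,3))*Ro.from_quat([np.cos(1.3),np.sin(1.3),0,0])).as_quat()[[3,0,1,2]]
    j=ctrl.ik(p,list(q))
    if j is not None:S.append((np.array(j),p,q))
best=None
for sg in itertools.product([-1,1],repeat=7):
    if sg[1]<0: continue
    E=[rots(q,sg)[-1].T@Ro.from_quat(np.array(o)[[1,2,3,0]]).as_matrix() for q,p,o in S]
    M=Ro.from_matrix(E).mean(); e=np.abs((Ro.from_matrix(E)*M.inv()).magnitude()).max()
    if best is None or e<best[0]: best=(e,sg,M.as_rotvec())
print(best); sg=best[1]
A=np.vstack([np.hstack(rots(q,sg)) for q,p,o in S]);b=np.hstack([p for q,p,o in S])
x,res,rk,_=np.linalg.lstsq(A,b,rcond=None);print(rk,np.abs(A@x-b).max());print(np.round(x.reshape(8,3),4))
np.savez("fk.npz",s=sg,x=x.reshape(8,3))
X=x.reshape(8,3)
for q in(S[0][0],[-1.117,-.2,0,2.4,0,.95,0],[-1.117,-.2,0,2.4,0,1.4,0],[-1.117,0,0,2.4,0,.74,0],[-.39,.55,-.24,2.21,.32,.41,.88]):
    print(np.round(np.cumsum([r@t for r,t in zip(rots(q,sg),X)],0),3).tolist())
E
```

```text
(np.float64(1.0519455425987617e-10), (-1, 1, -1, 1, -1, 1, -1), array([-3.46333270e-12,  2.89345784e-12,  1.57079633e+00]))
17 9.322115301912959e-11
[[ 0.000e+00  0.000e+00  1.221e-01]
 [ 0.000e+00 -2.800e-03  1.221e-01]
 [-0.000e+00 -2.800e-03  2.889e-01]
 [ 0.000e+00 -9.300e-03  2.889e-01]
 [ 0.000e+00 -9.300e-03  1.910e-01]
 [-0.000e+00 -2.000e-04  1.910e-01]
 [ 0.000e+00 -2.000e-04  1.797e-01]
 [ 0.000e+00 -0.000e+00  1.797e-01]]
[[0.0, 0.0, 0.122], [0.002, -0.001, 0.244], [0.067, 0.124, 0.497], [0.137, 0.248, 0.748], [0.18, 0.416, 0.669], [0.213, 0.587, 0.591], [0.214, 0.587, 0.411], [0.214, 0.587, 0.231]]
[[0.0, 0.0, 0.122], [0.002, -0.001, 0.244], [-0.02, -0.054, 0.527], [-0.037, -0.11, 0.811], [0.039, 0.025, 0.698], [0.107, 0.164, 0.586], [0.106, 0.162, 0.406], [0.106, 0.161, 0.226]]
[[0.0, 0.0, 0.122], [0.002, -0.001, 0.244], [-0.02, -0.054, 0.527], [-0.037, -0.11, 0.811], [0.039, 0.025, 0.698], [0.107, 0.164, 0.586], [0.072, 0.092, 0.425], [0.037, 0.021, 0.263]]
[[0.0, 0.0, 0.122], [0.002, -0.001, 0.244], [0.005, -0.002, 0.533], [0.013, -0.006, 0.822], [0.078, 0.105, 0.681], [0.135, 0.221, 0.54], [0.135, 0.221, 0.361], [0.135, 0.222, 0.181]]
[[0.0, 0.0, 0.122], [0.001, -0.003, 0.244], [0.142, 0.052, 0.491], [0.287, 0.102, 0.736], [0.34, 0.154, 0.56], [0.389, 0.213, 0.385], [0.39, 0.213, 0.205], [0.39, 0.213, 0.025]]
```

```bash
cat >> fk.py <<'E'
_Z=None
def pts(q):
    global _Z
    if _Z is None: z=np.load("fk.npz");_Z=(z["s"],z["x"])
    P=np.cumsum([r@t for r,t in zip(rots(q,_Z[0]),_Z[1])],0)
    return P[[1,3,5,7]]
def clear(qa,qb,n=40):
    "min horizontal distance of link centre lines to the post, min TCP z, along a joint move"
    m=9;zz=9
    for f in np.linspace(0,1,n):
        P=pts(np.array(qa)+f*(np.array(qb)-qa));zz=min(zz,P[3,2])
        for a,b in zip(P[:-1],P[1:]):
            L=a+np.linspace(0,1,20)[:,None]*(b-a)
            d=np.maximum(np.abs(L[:,:2]-[.285,.2915])-.0205,0)
            m=min(m,np.hypot(*d.T).min())
    return round(m,3),round(zz,3)
E
cat >> h.py <<'E'
from fk import clear
def go(q,need=.09):
    c=clear(get_state()["qpos"],q);print("clear",c,np.round(q,2))
    assert c[0]>need and c[1]>.01
    ctrl.set_joints(list(q))
def quat(a): a=np.radians(a+180)/2; return [0,np.cos(a),np.sin(a),0]
def st(tag=""):
    s=get_state();print(tag,round(s["time"],2),np.round(s["tcp_pos"],4),"F",np.round(s["contact_force"],1),"w",round(s["width"],3));return s
EMP=(np.array([.4265,.221]),11.7); FUL=(np.array([.524,-.137]),-9.)
def ax(a): a=np.radians(a);return np.array([np.cos(a),np.sin(a)]),np.array([-np.sin(a),np.cos(a)])
E
python3 - <<'E'
from h import *
ctrl.close_gripper(); st()
go([-1.35,-.1,0,2.4,0,.84,.3]); st()
go([-.3,-.1,0,2.4,0,.84,1.0]); st()
L,a=EMP; ex,ey=ax(a); p=L-.030*ex-.015*ey
q=ctrl.ik([*p,.11],quat(a)); print(p,q if q is None else clear(get_state()["qpos"],q))
q2=ctrl.ik([*p,.026],quat(a)); print(np.round(q2,2),clear(q,q2))
go(q,.085); st()
im,d=vision.grab_frame("side");cv2.imwrite("pics/s1.png",im)
E
```

```text
1.37 [0.2136 0.5873 0.2313] F [-1.  -0.1 -0.4] w 0.0
clear (np.float64(0.11), np.float64(0.205)) [-1.35 -0.1   0.    2.4   0.    0.84  0.3 ]
 2.84 [0.0741 0.2184 0.2057] F [0.6 0.1 0.7] w 0.0
clear (np.float64(0.149), np.float64(0.205)) [-0.3  -0.1   0.    2.4   0.    0.84  1.  ]
 4.09 [0.225  0.0444 0.2052] F [ 0.3 -0.  -0.2] w -0.0
[0.40016513 0.20022804] (np.float64(0.11), np.float64(0.11))
[-0.48  0.55 -0.06  2.2   0.07  0.4   1.18] (np.float64(0.109), np.float64(0.026))
clear (np.float64(0.11), np.float64(0.11)) [-0.43  0.39 -0.12  2.12  0.08  0.63  1.17]
 5.08 [0.3992 0.1995 0.1102] F [ 0.5 -0.5  0.2] w 0.0
```

View pics/s1.png

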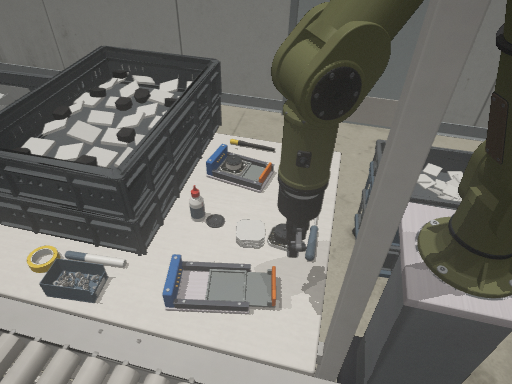

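The view shows the shut fingers at about (295,245), in front of the empty tray's lip at (273,283) and clear of the post. Next I go down and push, watching the force.

```bash
python3 - <<'E'
from h import *
L,a=EMP; ex,ey=ax(a); p=L-.030*ex-.015*ey
ctrl.movel([*p,.026]); st("down")
def at(s): return [*(p+s*ex),.026]
ctrl.movel(at(.045),max_speed=.06); st("45")
s=.045
while s<.085:
    s+=.004 if s<.064 else .001
    ctrl.movel(at(s),max_speed=.04)
    r=get_state();f=-np.dot(np.array(r["contact_force"])[:2],ex);tr=np.dot(np.array(r["tcp_pos"])[:2]-p,ex)
    print(round(s,3),round(tr,4),round(f,1),round(r["time"],2))
    if f>7: break
ctrl.movel(at(s-.025),max_speed=.1);st("back")
E
```

```text
down 5.84 [0.4004 0.2001 0.0268] F [-1.1  0.4 -1.6] w 0.0
45 6.74 [0.4444 0.2093 0.0259] F [-0.7 -1.  -0.1] w -0.0
0.049 0.0492 -0.7 6.99
0.053 0.0534 -0.3 7.24
0.057 0.0575 0.2 7.49
0.061 0.0616 0.6 7.74
0.065 0.0656 0.1 7.99
0.066 0.066 1.3 8.24
0.067 0.0669 2.1 8.49
0.068 0.068 1.6 8.74
0.069 0.0691 1.0 8.99
0.07 0.0701 1.7 9.24
0.071 0.0711 0.6 9.49
0.072 0.0721 2.2 9.74
0.073 0.0724 5.0 9.99
0.074 0.0724 6.2 10.24
0.075 0.0724 9.3 10.49
back 10.89 [0.4503 0.2107 0.0263] F [-0.2  0.4  0.8] w -0.0
```

The empty tray reached its stop: travel halted at 72.4 mm and the force rose to 9 N. Next is the full tray.

```bash
python3 - <<'E'
from h import *
t=np.array(get_state()["tcp_pos"]); ctrl.movel([t[0],t[1],.16],max_speed=.25)
L,a=FUL; ex,ey=ax(a); p=L+.030*ex
go(ctrl.ik([*p,.14],quat(a))); st()
ctrl.movel([*p,.075],max_speed=.12); st("above")
for c in("top","side"):
    im,d=vision.grab_frame(c); 
    measure(c,im,d)
    if c=="side": cv2.imwrite("pics/s2.png",cv2.resize(im[115:295,150:350],(800,600*720//600)[:1]+(600,)) )
E
```

```text
clear (np.float64(0.125), np.float64(0.14)) [ 0.2   0.51  0.02  1.77 -0.01  0.86  1.63]
 12.95 [ 0.5539 -0.1395  0.1398] F [ 0.1  0.4 -0. ] w -0.0
above 13.64 [ 0.5541 -0.1413  0.0755] F [ 0.2 -0.6  0.1] w -0.0
top orange [159. 205.] 81 top ctr [482.1 233.2  40.4] size 8 79 dir -78.3
top blue [288. 126.] 85 top ctr [ 609.3 -112.8   53.2] size 28 162 dir 163.0
top blue [146. 152.] 309 top ctr [629.1 263.1  53. ] size 19 100 dir -78.0
side orange [246. 281.] 94 top ctr [482.4 232.8  40.6] size 6 79 dir 101.8
```

View pics/s2.png

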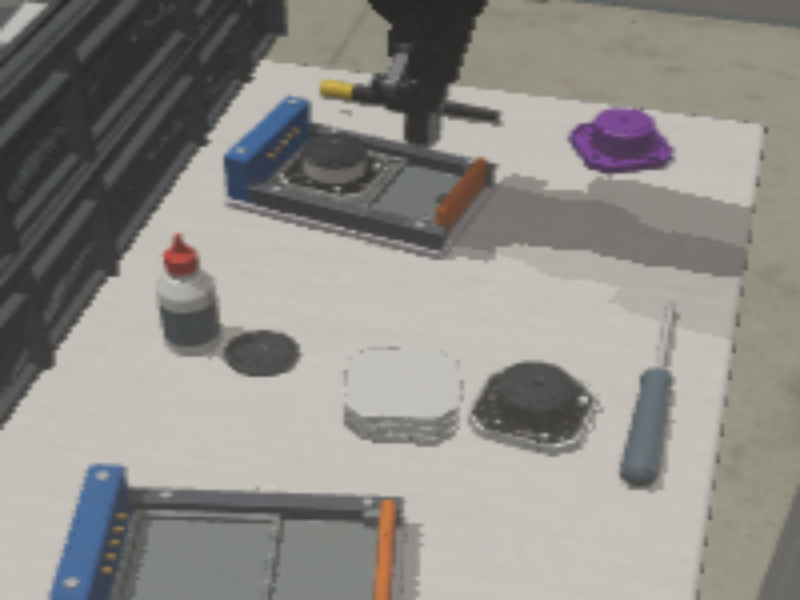

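The crop shows the fingertips at about (422,135), over the free floor between the lip (462,195) and the puck (337,160). The empty tray is home at lower left. I go down and draw the full tray out.

```bash
python3 - <<'E'
from h import *
L,a=FUL; ex,ey=ax(a); p=L+.030*ex
ctrl.movel([*p,.024],max_speed=.06); st("down")
def at(s): return [*(p-s*ex),.024]
ctrl.movel(at(.050),max_speed=.05); st("50")
s=.050
while s<.085:
    s+=.004 if s<.068 else .001
    ctrl.movel(at(s),max_speed=.04)
    r=get_state();f=np.dot(np.array(r["contact_force"])[:2],ex);tr=-np.dot(np.array(r["tcp_pos"])[:2]-p,ex)
    print(round(s,3),round(tr,4),round(f,1),round(r["time"],2))
    if f>7: break
ctrl.movel(at(s-.018),max_speed=.06);st("back")
t=at(s-.018);ctrl.movel([t[0],t[1],.16],max_speed=.2)
go(ctrl.ik([.45,-.03,.25],quat(0)));st("clear")
for c in("top","side"):
    im,d=vision.grab_frame(c);measure(c,im,d);cv2.imwrite(f"pics/{c}3.png",im)
E
```

```text
down 14.74 [ 0.5539 -0.1418  0.0243] F [ 0.5  0.  -0.3] w -0.0
50 15.89 [ 0.5038 -0.1341  0.0239] F [-0.6 -0.6  0.1] w 0.0
0.054 0.0544 -0.1 16.14
0.058 0.0585 -0.1 16.39
0.062 0.0626 0.4 16.64
0.066 0.0665 0.6 16.89
0.07 0.0706 0.6 17.14
0.071 0.071 2.0 17.39
0.072 0.0719 1.2 17.64
0.073 0.0731 2.0 17.89
0.074 0.0742 1.7 18.14
0.075 0.0745 4.4 18.39
0.076 0.0745 5.7 18.64
0.077 0.0745 7.9 18.89
back 19.34 [ 0.4949 -0.1325  0.0238] F [0.2 0.  0.1] w -0.0
clear (np.float64(0.295), np.float64(0.159)) [ 0.05  0.22 -0.04  1.9   0.01  1.02  1.57]
clear 20.8 [ 0.4497 -0.03    0.2494] F [ 0.3 -0.5 -0.5] w 0.0
top orange [159. 205.] 81 top ctr [482.1 233.3  40.9] size 7 81 dir -78.4
top blue [146. 152.] 313 top ctr [628.7 263.3  52.9] size 19 100 dir -78.3
side orange [285. 176.] 38 top ctr [ 464.6 -126.7   40.8] size 76 6 dir 80.9
side orange [246. 281.] 94 top ctr [481.9 233.4  40.8] size 7 79 dir 102.1
```

View pics/side3.png

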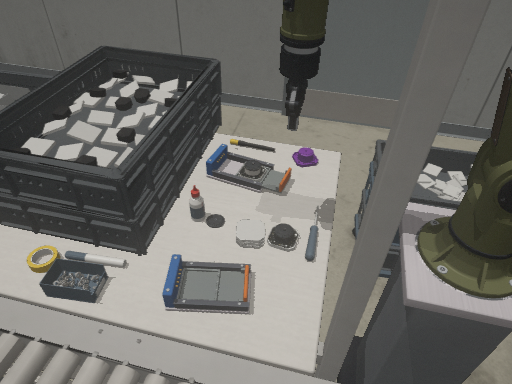

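The picture shows the puck's tray drawn out, with its lip at (285,176), 60 mm on from the start, and the puck still seated at (252,170). The empty tray is home with its lip at (246,281). The loose things are where they were and the arm is clear.

```bash
python3 -c "
from station import ticket
print(ticket.close_job())"
```

```text
the job is handed in; nothing more can be done
None
```

The puck's tray is drawn out to its stop (about 60 mm), the empty tray is home against its blue block, nothing loose looks moved in the last picture, and the job was handed in at about 21 s; no verdict came back.

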